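Open the ratchet bench clamp and slide the planed block out

ROBOT

A 7-joint arm with a two-finger parallel gripper is mounted at the origin on the work surface; the furniture and walls round the work are solid. World frame = base frame: x ahead of the robot, y to its left, z up, the work surface at z = 0. Lengths are in mm, angles in rad, forces in N, time in s.
With the tool pointing down it reaches from about 350 to 900 mm from the base axis. Payload 8.1 kg.
Tool frame: the origin (TCP) lies at the very end of the fingers, on their centre line; the grasp point (between the pads) lies ctrl.pinch_z behind it (ctrl.pinch_z is the distance from the TCP to the grasp point, in mm); z points along the fingers, y is the line along which they close (so a half turn about z gives the same grasp; the last joint's range is limited). The gripper opens to 85 mm and grips with 20 to 120 N. Pads are 22 mm wide; open, the fingers measure 114 mm over their backs; the gripper's body (76 mm by 85 mm) begins 54 mm behind the grasp point. The pads swing forward as they close: fully open they stand 13 mm farther back than shut.
Start: joints at [-1.254, 0.434, 0.025, 1.573, -0.012, 1.134, -0.075], TCP at [254.764, 570.733, 231.323] pointing down, gripper open.
Joint ranges: [-2.62, 2.62], [-0.44, 2.09], [-1.27, 1.32], [0.08, 2.57], [-1.32, 4.46], [0.12, 2], [-2.74, 2.74]. Speed limits (rad/s): [2.22, 2.22, 3.01, 3.01, 3.14, 3.14, 3.14].

INTERFACE

Orientations are given as a unit quaternion [w, x, y, z].
In Python, from rig import ctrl, imaging gives the robot as it stands.
- The arm moves only by the shell command python3 -m crank 'ROWS' [FORCE]. ROWS is JSON, a list of rows, each a list of 5 numbers: the shift along the tool's x, y, z scaled (see below), then the turn about the tool's z scaled (see below), then the closure in counts, from 0 (fully open) to 255 (shut). A call has 1 to 5 rows; each row shifts and turns the commanded pose from where the row before left it, along the tool's axes as they then stand; what a row does not reach is not made up. The controller multiplies each number of a shift by 0.02 m and each number of a turn by 0.08 rad. A row lasts 1/12 s, in which the tool goes at most 41.7 mm and 7.16 degrees, less where a joint would pass 70% of its speed; a pose out of reach is approached as far as the arm can. A call with a number of a shift or a turn outside -1 to 1 is refused whole. A call with a gripper value outside its range is refused whole. The fingers move at their own pace and stop on an object; FORCE is the grip in N (left out, the last holds). Time passes only in rows, so rows that do not move let the fingers close. It gives the time, the measured TCP pose, the force, the opening and the grip force at its end, in the units of the state.
- ctrl.get_obs(): the state, without advancing time (a new reading comes with each control period).
- imaging.camera(name): name is "scene" or "top"; returns the picture (400x640x3 uint8, blue, green, red); there is no depth.
- imaging.camera_info(name): a dict with "intrinsics" (3x3 intrinsics, pixels), "extrinsics" (4x4, takes a point from world to camera coordinates). Camera axes: x right, y up, looking along -z (the intrinsics and any distortion apply to the point x, -y, -z); pixel columns grow to the right and rows downward; lengths in mm; the calibration is good to about 2 mm. A picture is of the moment at which its call begins. camera_info takes no time and is no camera call.
- ctrl.close_job(): hands the job in; it is judged then, once.
The state is a dict: "time_s": time; "q": joint angles; "joint_velocities": joint speeds; "joint_efforts": joint torques, N m; "ee_pos": TCP position; "ee_rot": TCP orientation; "ft_force": force on the tool from outside, world axes, zero at the start; "wrist_torque": the same for the moment, N m; "finger_gap": opening from 0.0 (shut) to 1.0 (fully open); "gripper_force": force on a finger pad.
Only numpy, scipy, OpenCV 4.12 (cv2) and the standard library are available. Lean on these libraries where they do the work, as an engineer would, in place of code of your own. Each camera call takes 0.05 s, during which the arm holds its last target. There are 200 camera calls.

TASK

The block in the bench clamp has been planed; clear the clamp for a longer board. Press the release lever on the sliding jaw down with the fingertips and, keeping it down, push the jaw along its bar until it is fully back against the tail stop, then let the lever spring up. Then push the block along the bench towards the robot until it is completely out from between the two clamp arms, without lifting or tipping it and without disturbing the other things on the bench.

Things in the scene. Friction and masses are not known exactly. Their poses are not given: they have to be found in the camera images.
- clamp: Grey ratchet bench clamp bolted to the bench (fixed). Origin: on the bench under the middle of its bar. z up; the bar runs along y, from fixed head (-y end) to tail stop (+y end); two arms, 46 mm high, reach from the bar to -x (robot's side), tips at x = -112 mm. Bar 14 mm wide (x), toothed top 48 mm above the bench all along. Head and tail castings 52 mm wide (x), 56 mm high.
- head_face (a point): Centre of the fixed head's black clamping face as it starts, 24 mm above the bench, at clamp x = -73, y = -160 mm, looking to clamp +y. It is rubber-sprung: it presses the block on the jaw with 12 to 18 N and comes at most 5 mm forward when the jaw is released, the block with it. Head and arm fill the next 32 mm to -y.
- tail_stop (a point): Centre of the tail stop's face (clamp y = +151 mm, x = 0, 30 mm up), against which the sliding jaw's carriage ends when fully back.
- jaw (a joint): Sliding jaw's position along clamp +y, m: 0 (to 0.002) at the start, tight on the block (jaw face at clamp y = -29 mm); 0.088 fully back at the tail stop. About 3 N of rubbing, stays where left. The ratchet bars + motion unless the lever is down; to - it always clicks freely (to -0.016). Carriage 52 mm wide (x), 90 mm long (y), arm 31 mm thick (y) at most.
- release (a joint): Angle of the release lever on the sliding jaw, rad: 0 up (pawl in the teeth), 0.30 fully down. From about 0.17 the pawl is clear. A spring lifts it: with the load of the clamped block it takes about 10 N on the pad to free the pawl, then 5 N to keep it down. It must stay down all the while the jaw moves back. Press first, then push: pushing a locked jaw jams the pawl.
- release_pad (a point): Middle of the top of the lever's ribbed pad, a dark steel plate 38 mm (clamp x) by 40 mm (y) on the sliding jaw; moves with both. Lever up: the pad slopes up towards -y, this point is 78 mm above the bench at clamp y = jaw - 2 mm, x = 0. Fully down: level, top 69 mm above the bench. Hinged at its +y end.
- thumb_stop (a point): Centre of the flat upright face (52 mm wide, 75 to 100 mm above the bench) of the hump on the sliding jaw just behind the pad. It looks to clamp -y, at clamp y = jaw + 15 mm; about 35 mm of pad lie free before it. Fingertips that hold the pad down push the jaw back (+y) against it.
- block_mid (a point): Centre (19 mm up) of the loose wooden block, 130 mm long, 40 wide, 38 high, 0.1 to 0.17 kg, flat on the bench, ends between the jaw faces, length along the bar. Its centre starts at clamp x = -85, y = -92 mm: 58 mm lie free between its back face and the bar.
- block_corner_0 (a point): One of the block's four upright edges, at half its height (19 mm up).
- block_corner_1 (a point): One of the block's four upright edges, at half its height (19 mm up).
- block_corner_2 (a point): One of the block's four upright edges, at half its height (19 mm up).
- block_corner_3 (a point): One of the block's four upright edges, at half its height (19 mm up).
- block_plane: Bystander: metal block plane, 50x160x58 mm, in front of the clamp on its tail side.
- pencil: Bystander: green pencil, 136 mm, behind the bar.
- long_board: Bystander: the longer board for later, 60x200x18 mm, to the right of the clamp.
- square: Bystander: combination square, 80x300x19 mm, to the left of the clamp.
- chisel: Bystander: chisel, 285 mm long, at the front right.
- tape: Bystander: tape measure, 38x87x73 mm, at the back right.
- sanding_block: Bystander: cork sanding block, 68x110x30 mm, at the front left.
- spare_battery: Bystander: black battery pack, 74x107x54 mm, at the right.

How it is judged (in metres and radians):
On the way, in this order (a step that is already met when the one before it is completed fails the run):
1. the release lever is pressed down (value of joint release above 0.17 rad), for 0.1 s.
2. the jaw is pushed back against the tail stop while the block still lies in the clamp (value of joint jaw above 0.083 m and x of block_mid in the frame of clamp above -0.115 m), for 0.1 s.
3. the block is out from between the arms (x of each of block_corner_0, block_corner_1, block_corner_2, block_corner_3 in the frame of clamp below -0.11 m), for 0.1 s.
At the end, for the whole second after the job is handed in: The jaw is within 5 mm of its fully back position with the lever up again; the block lies flat and at rest on the bench, all four of its edges on the robot's side of the arms' tips (within 2 mm) (all of step 3 and value of joint jaw above 0.083 m and value of joint release below 0.15 rad and height (world z) of block_mid between 0.013 and 0.025 m and linear speed of block below 0.01 m/s); the robot touches nothing.
It fails at once if the block is lifted off the bench (height (world z) of block_mid above 0.034 m).
It fails at once if the block is tipped (angle between block_mid's own z axis and vertical above 0.35 rad).
It fails at once if the block falls off the bench (height (world z) of block_mid below 0 m).
It fails at once if another thing on the bench is disturbed (distance of any of block_plane, long_board, square, chisel, tape, sanding_block, spare_battery from where it was at the start of the episode above 0.03 m or distance of pencil from where it was at the start of the episode above 0.04 m).
It also fails if it takes over 48 s, if anything falls off the work surface, if the arm or the gripper's body presses on something with over 40 N, if the wrist force passes 120 N, or if a joint passes its speed limit or range.

## Working session

There is one attempt and no reset: what is moved stays moved. The work goes in short steps, Python scripts to look and compute and a shell command to move; the robot and the scene stay as the last step left them, time stands still between calls to the robot, and variables do not carry over. Pictures are saved under pics/ and viewed, at most 10 in all, crops included, and the job is handed in when it is done.

```bash
mkdir -p pics
cat > h.py <<'E'
import numpy as np,cv2
from rig import ctrl,imaging
def proj(name,P):
    i=imaging.camera_info(name);K=np.array(i["intrinsics"]);E=np.array(i["extrinsics"])
    p=(E@np.r_[P,1])[:3];p=K@np.array([p[0],-p[1],-p[2]]);return p[:2]/p[2]
def unproj(name,uv,z):
    i=imaging.camera_info(name);K=np.array(i["intrinsics"]);E=np.array(i["extrinsics"])
    d=np.linalg.inv(K)@np.array([uv[0],uv[1],1]);d=E[:3,:3].T@np.array([d[0],-d[1],-d[2]])
    c=-E[:3,:3].T@E[:3,3];return c+d*(z-c[2])/d[2]
E
python3 - <<'E'
from h import *
for n in("scene","top"):
    cv2.imwrite(f"pics/{n}0.png",imaging.camera(n)); print({k:np.round(v,3).tolist() if not isinstance(v,str) else v for k,v in imaging.camera_info(n).items()})
o=ctrl.get_obs();print(o["time_s"],o["ee_pos"],o["ee_rot"],ctrl.pinch_z)
E
```

```text
{'intrinsics': [[453.598, 0.0, 317.094], [0.0, 453.598, 193.693], [0.0, 0.0, 1.0]], 'extrinsics': [[-0.577, -0.817, 0.023, 275.607], [0.379, -0.242, 0.893, -266.767], [-0.724, 0.524, 0.449, -1158.356], [0.0, 0.0, 0.0, 1.0]]}
{'intrinsics': [[438.797, 0.0, 321.421], [0.0, 438.797, 200.888], [0.0, 0.0, 1.0]], 'extrinsics': [[-0.084, -0.996, -0.006, 29.087], [0.973, -0.083, 0.217, -506.648], [-0.216, 0.013, 0.976, -1218.141], [0.0, 0.0, 0.0, 1.0]]}
0.1 [254.5929442  570.2962846  230.58650707] [-8.96334627e-05  2.08397527e-01  9.78043939e-01 -7.18548066e-04] 18.700000000000003
```

View pics/top0.png

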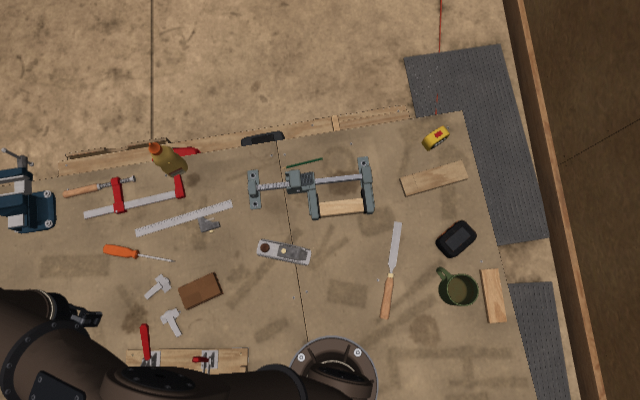

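View pics/scene0.png

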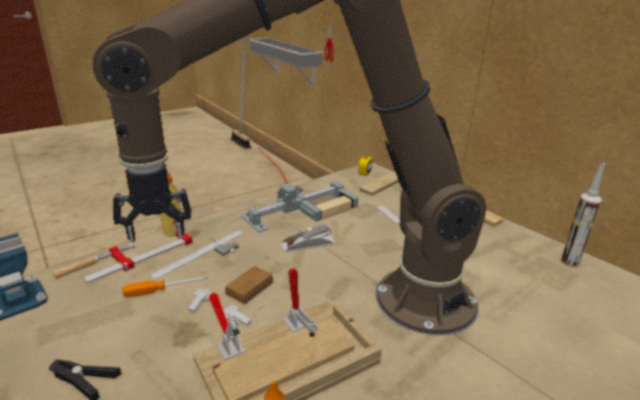

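Top view: the clamp bar runs from the tail at about (254,187) to the head at (367,178), with the jaw at about (300,182). The block is at about (342,207) and the plane at about (284,251). I'll enlarge the clamp.

Run:
```python
from h import *
for n,(x,y,w,h) in {"top":(235,140,150,110),"scene":(230,170,140,90)}.items():
    im=cv2.imread(f"pics/{n}0.png")[y:y+h,x:x+w]; s=5 
    cv2.imwrite(f"pics/{n}0c.png",cv2.resize(im,None,fx=s,fy=s,interpolation=cv2.INTER_CUBIC))
```

```text
(no output)
```

View pics/top0c.png

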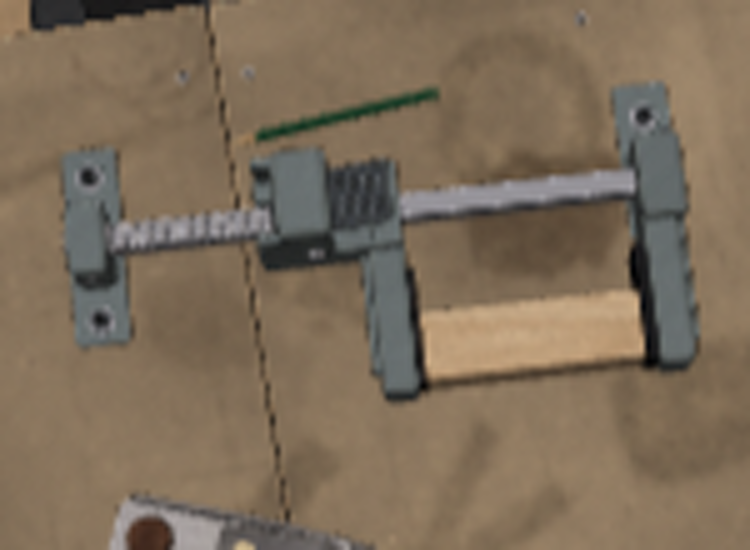

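Enlarged top crop: the block's top corners are at crop (420,313), (640,290), (645,357) and (428,380). The bar centreline runs (405,206)–(632,182), the pad is around (365,193), and the tail casting front is at about (100,275). I'll fit the clamp pose.

```bash
cat >> h.py <<'E'
def c2w(pose,p):
    x,y,a=pose;c,s=np.cos(a),np.sin(a);return np.array([x+c*p[0]-s*p[1],y+s*p[0]+c*p[1],p[2]])
E
python3 - <<'E'
from h import *
from scipy.optimize import least_squares
pts=[((-65,-27,38),(420,313)),((-65,-157,38),(640,290)),((-105,-157,38),(645,355)),((-105,-27,38),(428,381)),
((0,-155,48),(633,183)),((0,-25,48),(405,206)),((-112,-29,46),(419,392))]
f=lambda p:np.concatenate([proj("top",c2w(p,c))-(np.array(u)/5+[235,140]) for c,u in pts])
w=unproj("top",(300,182),60);r=least_squares(f,[w[0],w[1],0],x_scale=[100,100,1],loss='soft_l1');p=r.x
print(p,np.round(f(p).reshape(-1,2)*5,1).tolist())
np.save("pose.npy",p)
im=cv2.imread("pics/top0c.png")
im2=cv2.imread("pics/scene0c.png")
q=[(0,-2,78),(0,15,88),(0,151,30),(-73,-160,24),(-105,-27,38),(-105,-157,38),(-65,-157,38),(-65,-27,38),(-112,-29,46),(26,-20,78),(-26,15,100),(26,15,100),(-105,-27,0),(-105,-157,0)]
for k in q:
    u=(proj("top",c2w(p,k))-[235,140])*5;cv2.circle(im,tuple(int(v) for v in u),3,(0,0,255),-1)
    u=(proj("scene",c2w(p,k))-[230,170])*5;cv2.circle(im2,tuple(int(v) for v in u),3,(0,0,255),-1)
cv2.imwrite("pics/f.png",np.vstack([cv2.resize(im,None,fx=.75,fy=.5),cv2.resize(im2,(562,320))]))
print("pad",c2w(p,(0,-2,78)),"thumb",c2w(p,(0,15,88)),"block",c2w(p,(-85,-92,19)))
u=unproj
print("plane corners",[u("top",v,50)[:2].round() for v in((260,239),(312,251),(309,265),(256,254))])
E
```

```text
[5.70712709e+02 2.16403148e+01 1.52625561e-02] [[-0.4, 0.9], [-0.8, 2.3], [2.4, 3.6], [-1.7, -0.5], [-8.9, -0.8], [0.3, -2.4], [11.8, -2.6]]
pad [570.74323274  19.64054776  78.        ] thumb [570.48377935  36.63856776  88.        ] block [487.12670945 -71.6462368   19.        ]
plane corners [array([412., 171.]), array([365.,  25.]), array([327.,  37.]), array([370., 184.])]
```

View pics/f.png

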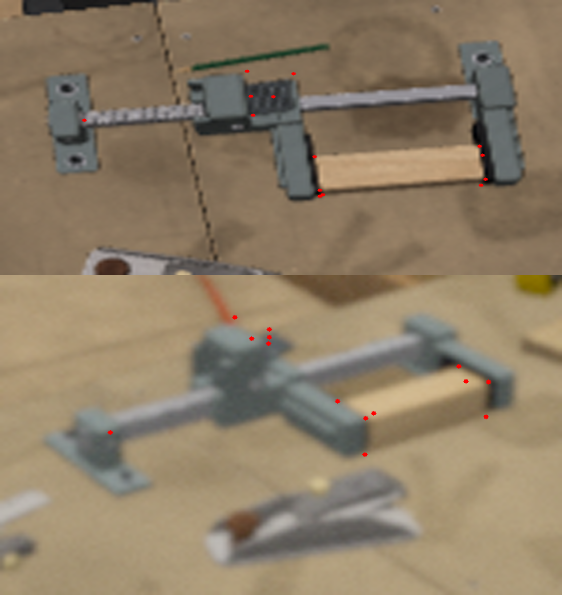

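The fit is good in the top view and within a few mm in the scene view. Next I turn the tool so its y lies along clamp x, with shut fingers.

```bash
cat >> h.py <<'E'
from scipy.spatial.transform import Rotation as R
P=np.load("pose.npy") 
def st():
    o=ctrl.get_obs();q=np.array(o["ee_rot"]);r=R.from_quat(q[[1,2,3,0]]).as_matrix();e=np.array(o["ee_pos"])
    c,s=np.cos(P[2]),np.sin(P[2]);d=e[:2]-P[:2];cl=np.array([c*d[0]+s*d[1],-s*d[0]+c*d[1],e[2]])
    print("t%.2f clamp"%o["time_s"],cl.round(1),"yaw of tool y rel clamp deg %.1f"%np.degrees(np.arctan2(r[1,1],r[0,1])-P[2]),"F",np.round(o["ft_force"],1),"gap",round(float(o["finger_gap"]),2))
    return o,r,cl
def goto(t):
    o,r,cl=st();c,s=np.cos(P[2]),np.sin(P[2]);d=np.array(t,float)-cl
    print("tool units",(r.T@np.array([c*d[0]-s*d[1],s*d[0]+c*d[1],d[2]])/20).round(2))
E
python3 -m crank '[[0,0,0,1,255],[0,0,0,1,255],[0,0,0,1,255],[0,0,0,1,255],[0,0,0,1,255]]' 
python3 -m crank '[[0,0,0,1,255],[0,0,0,1,255],[0,0,0,1,255],[0,0,0,1,255],[0,0,0,1,255]]' 
python3 -m crank '[[0,0,0,1,255],[0,0,0,1,255],[0,0,0,1,255],[0,0,0,1,255],[0,0,0,0,255]]' 
python3 -c "
from h import *
goto((0,-2,150))"
```

```text
time_s: 0.52
ee_pos: [254.6, 570.5, 230.9]
ee_rot: [0.0, 0.4, 0.916, -0.0]
ft_force: [0.4, -0.5, -0.5]
finger_gap: 0.3
gripper_force: 0.0
time_s: 0.93
ee_pos: [254.6, 570.5, 230.9]
ee_rot: [0.0, 0.574, 0.819, -0.0]
ft_force: [-0.2, -0.1, -0.8]
finger_gap: -0.002
gripper_force: 0.0
time_s: 1.35
ee_pos: [254.5, 570.5, 230.9]
ee_rot: [0.0, 0.697, 0.717, -0.0]
ft_force: [-0.7, 0.9, 0.2]
finger_gap: 0.0
gripper_force: 0.0
t1.35 clamp [-307.8  553.6  230.9] yaw of tool y rel clamp deg 0.7 F [-0.7  0.9  0.2] gap 0.0
tool units [-27.96  15.05   4.07]
```

```bash
for i in 1; do :; done
python3 -m crank '[[-1,0.54,0,0,255],[-1,0.54,0,0,255],[-1,0.54,0,0,255],[-1,0.54,0,0,255],[-1,0.54,0,0,255]]' | tail -1
python3 -m crank '[[-1,0.54,0,0,255],[-1,0.54,0,0,255],[-1,0.54,0,0,255],[-1,0.54,0,0,255],[-1,0.54,0,0,255]]' | tail -1
python3 -m crank '[[-1,0.54,0,0,255],[-1,0.54,0,0,255],[-1,0.54,0,0,255],[-1,0.54,0,0,255],[-1,0.54,0,0,255]]' | tail -1
python3 -m crank '[[-1,0.54,0,0,255],[-1,0.54,0,0,255],[-1,0.54,0,0,255],[-1,0.54,0,0,255],[-1,0.54,0,0,255]]' | tail -1
python3 -m crank '[[-1,0.54,0.4,0,255],[-1,0.54,0.4,0,255],[-1,0.54,0.4,0,255],[-1,0.54,0.4,0,255],[-1,0.54,0.4,0,255]]' | tail -1
python3 -c "
from h import *
goto((0,-3,110))"
```

```text
gripper_force: 0.0
gripper_force: 0.0
gripper_force: 0.0
gripper_force: 0.0
gripper_force: 0.0
t3.43 clamp [-29.5  57.2 190.8] yaw of tool y rel clamp deg 1.1 F [0.6 0.5 0.2] gap 0.0
tool units [-3.04  1.42  4.04]
```

```bash
python3 -m crank '[[-1,0.5,0.4,0,255],[-1,0.5,0.4,0,255],[-1,0.4,0.5,0,255],[0,0,1,0,255],[0,0,1,0,255]]' | tail -1
python3 -m crank '[[0,0,0.5,-0.2,255],[0,0,0,0,255],[0,0,0,0,255]]' | tail -1
python3 - <<'E'
from h import *
goto((0,-3,82))
im=cv2.resize(imaging.camera("top")[140:250,235:385],None,fx=4,fy=4,interpolation=cv2.INTER_CUBIC)
im2=cv2.resize(imaging.camera("scene")[160:260,230:370],(600,428),interpolation=cv2.INTER_CUBIC)
cv2.imwrite("pics/g.png",cv2.resize(np.vstack([im[:,:600],im2]),None,fx=.68,fy=.68))
E
```

```text
gripper_force: 0.0
gripper_force: 0.0
t4.10 clamp [ -1.1  -1.2 115.2] yaw of tool y rel clamp deg 1.9 F [-0.6  0.3 -0.2] gap 0.0
tool units [-0.09  0.05  1.66]
```

View pics/g.png

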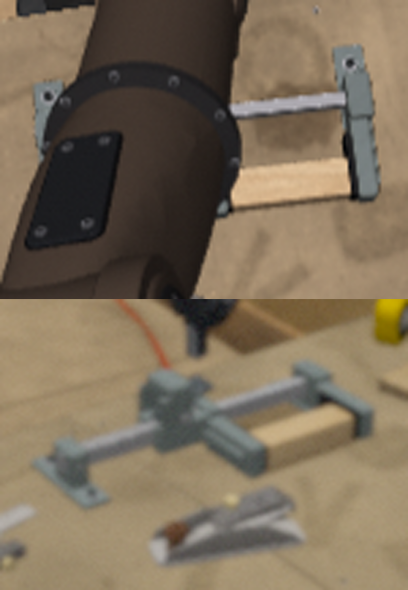

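The arm hides the jaw from the top camera. In the scene view the fingertips (197,352) hang right above the pad (200,385), clear of the hump. Descend.

```bash
python3 -m crank '[[-0.1,0,0.5,0.4,255],[0,0,0.5,0,255],[0,0,0.5,0,255],[0,0,0.2,0,255],[0,0,0,0,255]]' | grep -E "pos|ft"
python3 -m crank '[[0,0,0.15,0,255],[0,0,0,0,255]]' | grep -E "pos|ft"
python3 -m crank '[[0,0,0.15,0,255],[0,0,0,0,255]]' | grep -E "pos|ft"
python3 -c "
from h import *
st()"
```

```text
ee_pos: [569.8, 17.4, 80.4]
ft_force: [-0.4, -1.6, 4.6]
ee_pos: [570.0, 17.1, 78.0]
ft_force: [0.2, 1.5, 1.9]
ee_pos: [570.1, 17.8, 74.7]
ft_force: [0.3, -1.9, 5.2]
t4.95 clamp [-0.6 -3.8 74.7] yaw of tool y rel clamp deg -0.0 F [ 0.3 -1.9  5.2] gap -0.0
```

```bash
for i in 1; do
python3 -m crank '[[0,0,0.15,0,255],[0,0,0,0,255]]' | grep -E "pos|ft"
python3 -m crank '[[0,0,0.12,0,255],[0,0,0,0,255]]' | grep -E "pos|ft"
python3 -m crank '[[0,0,0.1,0,255],[0,0,0,0,255],[0,0,0,0,255]]' | grep -E "pos|ft"
done
```

```text
ee_pos: [570.2, 17.9, 71.9]
ft_force: [0.2, -2.1, 4.1]
ee_pos: [570.3, 17.9, 69.7]
ft_force: [0.6, -3.3, 5.0]
ee_pos: [570.4, 18.0, 68.9]
ft_force: [-2.5, -2.7, 14.0]
```

```bash
python3 -m crank '[[0.2,0,0,0,255],[0.2,0,0,0,255],[0.2,0,0,0,255],[0,0,0,0,255]]' | grep -E "pos|ft"
python3 -m crank '[[0.2,0,0,0,255],[0.2,0,0,0,255],[0,0,0,0,255]]' | grep -E "pos|ft"
```

```text
ee_pos: [570.1, 31.1, 68.9]
ft_force: [-3.2, 1.1, 16.1]
ee_pos: [569.8, 39.0, 68.8]
ft_force: [-3.7, 0.4, 15.1]
```

```bash
python3 -m crank '[[0.25,0,0,0,255],[0.25,0,0,0,255],[0.25,0,0,0,255],[0.25,0,0,0,255],[0,0,0,0,255]]' | grep -E "pos|ft"
python3 -m crank '[[0.25,0,0,0,255],[0.25,0,0,0,255],[0.25,0,0,0,255],[0.25,0,0,0,255],[0,0,0,0,255]]' | grep -E "pos|ft"
python3 -m crank '[[0.25,0,0,0,255],[0.25,0,0,0,255],[0.25,0,0,0,255],[0,0,0,0,255]]' | grep -E "pos|ft"
python3 - <<'E'
from h import *
st()
cv2.imwrite("pics/j.png",cv2.resize(imaging.camera("scene")[160:260,230:370],(600,428),interpolation=cv2.INTER_CUBIC))
E
```

```text
ee_pos: [569.3, 59.5, 68.8]
ft_force: [-4.1, 1.7, 17.0]
ee_pos: [568.8, 79.5, 68.8]
ft_force: [-5.1, 1.5, 17.5]
ee_pos: [568.4, 94.5, 68.8]
ft_force: [-5.3, 0.8, 17.7]
t7.28 clamp [-1.2 72.9 68.8] yaw of tool y rel clamp deg 0.0 F [-5.3  0.8 17.7] gap -0.0
```

View pics/j.png

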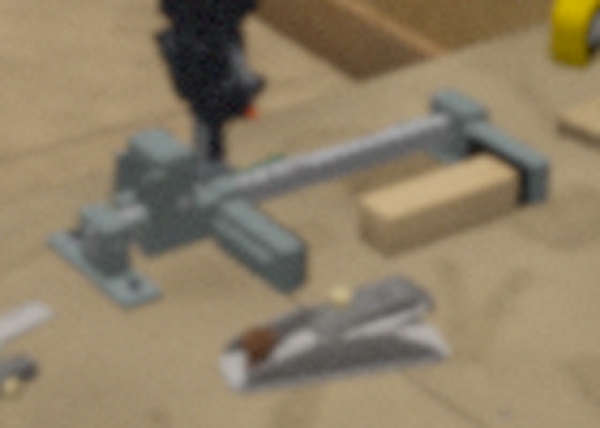

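The jaw (150,190) has moved well back with the finger at its hump (205,140), and the block (440,200) is still at the head. On to the stop.

```bash
python3 -m crank '[[0.25,0,0,0,255],[0.25,0,0,0,255],[0.25,0,0,0,255],[0,0,0,0,255]]' | grep -E "pos|ft"
python3 -m crank '[[0.15,0,0,0,255],[0.15,0,0,0,255],[0,0,0,0,255]]' | grep -E "pos|ft"
python3 -m crank '[[0.15,0,0,0,255],[0,0,0,0,255]]' | grep -E "pos|ft"
```

```text
ee_pos: [569.1, 106.8, 68.9]
ft_force: [-2.6, -5.7, 15.8]
ee_pos: [569.4, 112.2, 69.0]
ft_force: [-1.2, -7.6, 14.1]
ee_pos: [569.5, 115.1, 69.0]
ft_force: [0.5, -8.3, 14.1]
```

```bash
python3 -m crank '[[0.15,0,0,0,255],[0,0,0,0,255]]' | grep -E "pos|ft"
python3 -m crank '[[0.15,0,0,0,255],[0,0,0,0,255]]' | grep -E "pos|ft"
```

```text
ee_pos: [569.5, 115.7, 69.0]
ft_force: [-0.9, -14.9, 15.4]
ee_pos: [569.5, 115.7, 69.0]
ft_force: [-1.1, -22.7, 16.6]
```

```bash
python3 -m crank '[[-0.1,0,-0.1,0,255],[0,0,-0.2,0,255],[0,0,-0.3,0,255],[0,0,-0.5,0,255],[0,0,-0.5,0,255]]' | grep -E "pos|ft"
python3 -m crank '[[0,0,-1,0,255],[0,0,-1,0,255],[0,0,-1,0,255],[-0.5,0,-0.5,0,255],[-0.5,0,0,0,255]]' | grep -E "pos|ft"
python3 -c "
from h import *
goto((-36,-87,160))"
```

```text
ee_pos: [566.5, 116.2, 98.2]
ft_force: [-1.0, -3.2, -1.3]
ee_pos: [569.6, 101.6, 171.6]
ft_force: [1.4, -0.4, 0.3]
t9.25 clamp [1.000e-01 8.000e+01 1.716e+02] yaw of tool y rel clamp deg 0.1 F [ 1.4 -0.4  0.3] gap -0.0
tool units [-8.35 -1.82  0.56]
```

```bash
python3 -m crank '[[-1,-0.2,0,0,255],[-1,-0.2,0,0,255],[-1,-0.2,0,0,255],[-1,-0.2,0,0,255],[-1,-0.2,0,0,255]]' | grep -E "ft"
python3 -m crank '[[-1,-0.2,0,0,255],[-1,-0.2,0,0,255],[-1,-0.2,0,0,255],[-0.35,-0.2,0,0,255],[0,0,0,0,255]]' | grep -E "ft"
python3 -m crank '[[0,0,0,-1,0],[0,0,0,-1,0],[0,0,0,-1,0],[0,0,0,-1,0],[0,0,0,-1,0]]' | grep -E "ft"
python3 -m crank '[[0,0,0,-1,0],[0,0,0,-1,0],[0,0,0,-1,0],[0,0,0,-1,0],[0,0,0,-1,0]]' | grep -E "ft"
python3 -m crank '[[0,0,0,-1,0],[0,0,0,-1,0],[0,0,0,-1,0],[0,0,0,-1,0],[0,0,0,-1,0]]' | grep -E "ft"
python3 -m crank '[[0,0,0,-1,0],[0,0,0,-1,0],[0,0,0,-1,0],[0,0,0,-1,0],[0,0,0,-0.6,0]]' | grep -E "ft"
python3 -m crank '[[0,0,0,0,0],[0,0,0,0,0]]' | grep -E "ft"
python3 - <<'E'
from h import *
o,r,cl=st();print(o["q"])
goto((-36,-87,75));goto((-36,-87,75))
cv2.imwrite("pics/k.png",cv2.resize(imaging.camera("scene")[120:260,200:400],(800,560),interpolation=cv2.INTER_CUBIC))
E
```

```text
ft_force: [0.2, -0.2, -1.1]
ft_force: [-0.1, -0.1, 0.1]
ft_force: [0.9, -0.3, 0.3]
ft_force: [-0.1, -0.3, -0.5]
ft_force: [-0.5, 0.4, 0.4]
ft_force: [0.4, 0.6, -1.1]
ft_force: [-0.7, 0.7, -0.8]
t11.92 clamp [-36.9 -86.3 169.4] yaw of tool y rel clamp deg 89.8 F [-0.7  0.7 -0.8] gap 1.0
[-0.09042562  0.35812632  0.14834637  1.87052033 -0.06614307  0.91828413
  1.67123919]
t11.92 clamp [-36.9 -86.3 169.4] yaw of tool y rel clamp deg 89.8 F [-0.7  0.7 -0.8] gap 1.0
tool units [-0.05 -0.04  4.72]
t11.92 clamp [-36.9 -86.3 169.4] yaw of tool y rel clamp deg 89.8 F [-0.7  0.7 -0.8] gap 1.0
tool units [-0.05 -0.04  4.72]
```

View pics/k.png

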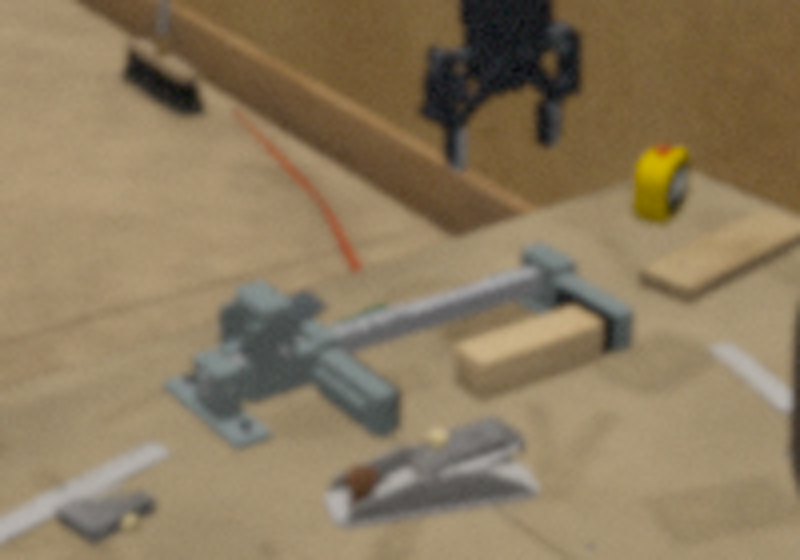

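The jaw (265,330) is against the tail, the lever (300,300) is up, the block (530,350) is at the head face, and the open fingers hang above the gap. I'll part-close them and go down behind the block.

```bash
python3 -m crank '[[0,0.1,0.9,0,80],[0,0,0.9,0,80],[0,0,0.9,0,80],[0,0,0.9,0,80],[0,0,0.9,0,80]]' | grep -E "pos|ft"
python3 -m crank '[[0,0,0.5,0,80],[0,0,0.5,0,80],[0,0,0.5,0,80],[0,0,0,0,80]]' | grep -E "pos|ft"
python3 -m crank '[[0,0,0.5,0,80],[0,0,0.5,0,80],[0,0,0.5,0,80],[0,0,0.3,0,80],[0,0,0,0,80]]' | grep -E "pos|ft"
python3 -c "
from h import *
goto((-120,-87,8))"
```

```text
ee_pos: [535.3, -63.8, 79.0]
ft_force: [0.2, -0.5, -0.6]
ee_pos: [534.5, -64.1, 48.4]
ft_force: [-0.4, -0.0, 1.0]
ee_pos: [534.3, -64.2, 12.4]
ft_force: [-0.3, -0.5, -0.3]
t13.13 clamp [-37.8 -85.3  12.4] yaw of tool y rel clamp deg 89.8 F [-0.3 -0.5 -0.3] gap 0.69
tool units [ 4.11 -0.1   0.23]
```

```bash
python3 -m crank '[[0,0,0.3,0,80],[0.25,0,0,0,80],[0.25,0,0,0,80],[0.25,0,0,0,80],[0.2,0,0,0,80]]' | grep -E "pos|ft"
python3 -m crank '[[0.2,0,0,0,80],[0.2,0,0,0,80],[0.2,0,0,0,80],[0.2,0,0,0,80],[0.2,0,0,0,80]]' | grep -E "pos|ft"
python3 -m crank '[[0.2,0,0,0,80],[0.2,0,0,0,80],[0.2,0,0,0,80],[0.2,0,0,0,80],[0.2,0,0,0,80]]' | grep -E "pos|ft"
python3 - <<'E'
from h import *
goto((-114,-87,7))
cv2.imwrite("pics/l.png",cv2.resize(imaging.camera("scene")[120:260,200:400],(800,560),interpolation=cv2.INTER_CUBIC))
E
```

```text
ee_pos: [515.6, -64.6, 8.2]
ft_force: [1.3, -0.4, -0.4]
ee_pos: [496.2, -64.8, 8.1]
ft_force: [1.3, 0.0, 0.4]
ee_pos: [475.9, -65.0, 7.9]
ft_force: [1.2, 0.1, 0.8]
t14.38 clamp [-96.1 -85.2   7.9] yaw of tool y rel clamp deg 89.8 F [1.2 0.1 0.8] gap 0.69
tool units [ 0.89 -0.09  0.05]
```

View pics/l.png

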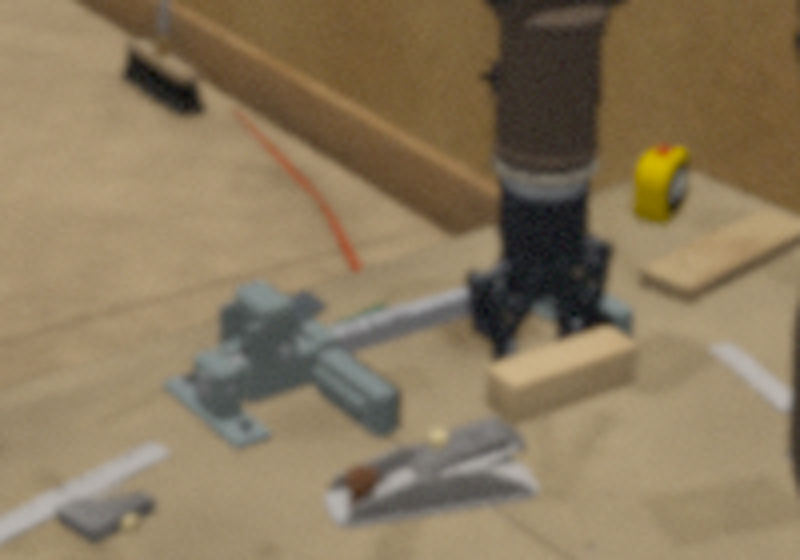

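The block (560,370) is sliding straight ahead of both fingers and is nearly clear of the arms. A bit further, then back off, rise and check.

```bash
python3 -m crank '[[0.2,0,0,0,80],[0.2,0,0,0,80],[0.2,0,0,0,80],[0.2,0,0,0,80],[0.1,0,0,0,80]]' | grep -E "pos|ft"
python3 -m crank '[[0.1,0,0,0,80],[0,0,0,0,80],[-0.4,0,0,0,80],[-0.6,0,0,0,80],[-0.5,0,0,0,80]]' | grep -E "pos|ft"
python3 -m crank '[[0,0,-0.5,0,80],[0,0,-1,0,80],[0,0,-1,0,80],[0,0,-1,0,80],[0,0,-1,0,80]]' | grep -E "pos|ft"
python3 -m crank '[[0,0,-1,0,80],[0,0,-1,0,80],[0,1,-1,0,80],[0,1,-1,0,80],[0,1,0,0,80]]' | grep -E "pos|ft"
python3 -m crank '[[0,1,0,0,80],[0,1,0,0,80],[0,1,0,0,80],[0,1,0,0,80],[0,1,0,0,80]]' | grep -E "pos|ft"
python3 -m crank '[[0,1,0,0,80],[0,1,0,0,80],[0,1,0,0,80],[0,0,0,0,80],[0,0,0,0,80]]' | grep -E "pos|ft"
python3 - <<'E'
from h import *
st()
im=imaging.camera("top");im=cv2.resize(im[140:260,235:395],None,fx=5,fy=5,interpolation=cv2.INTER_CUBIC)
for x in(-112,):
    a,b=[tuple(int(v) for v in (proj("top",c2w(P,(x,y,38)))-[235,140])*5) for y in(-180,0)];cv2.line(im,a,b,(0,0,255),1)
cv2.imwrite("pics/m.png",im)
E
```

```text
ee_pos: [457.4, -65.3, 7.8]
ft_force: [0.1, -0.4, -0.3]
ee_pos: [487.6, -64.9, 8.0]
ft_force: [0.2, 0.3, -0.6]
ee_pos: [485.9, -65.0, 99.4]
ft_force: [-0.1, 0.6, -0.1]
ee_pos: [487.2, -4.5, 182.1]
ft_force: [0.8, 0.1, 0.6]
ee_pos: [483.9, 95.9, 178.6]
ft_force: [0.9, -0.0, 0.3]
ee_pos: [483.2, 156.0, 178.3]
ft_force: [0.1, -1.0, -0.2]
t16.93 clamp [-85.5 135.6 178.3] yaw of tool y rel clamp deg 90.0 F [ 0.1 -1.  -0.2] gap 0.69
```

View pics/m.png

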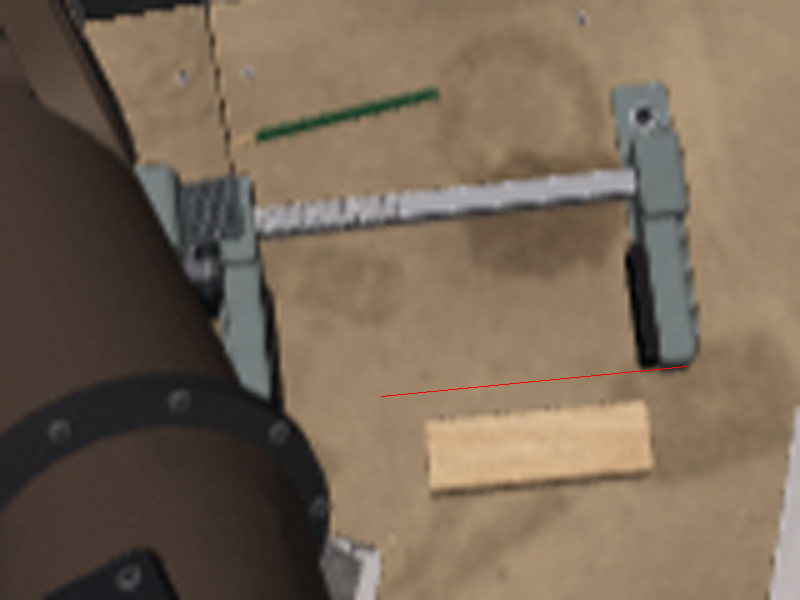

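The block's back edge (425,420)–(645,402) is well past the arm-tip line. The pad has moved about 150 crop px, or about 88 mm, so the jaw is fully back, and the visible bystanders haven't moved. Handing in.

```bash
python3 -c "
from rig import ctrl
print(ctrl.close_job())"
```

```text
the job is handed in; nothing more can be done
None
```

I handed the job in at about 17 s: the jaw is back against the tail stop with the lever up, and the block lies flat about 15 mm clear of the arm tips; the hand-in returned no verdict.

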